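# Load the can shelf, then wedge its low end up and hold it

## Robot

A 6-joint arm with a two-finger parallel gripper is mounted at the origin on the work surface. World frame = base frame: x ahead of the robot, y to its left, z up, the work surface at z = 0. Lengths are in m, angles in degrees, forces in N, time in s.
With the tool pointing down it reaches from about 0.35 to 0.875 m from the base axis. Payload 4.2 kg.
Tool frame: the origin (TCP) lies on the centre line of the jaws, within the pads' length; the fingertips stand 25 mm ahead of it and the grasp point (between the pads) lies 6 mm ahead of it; z points along the fingers, y is the line along which they close (so a half turn about z gives the same grasp; the last joint's range is limited). The gripper opens to 87 mm and grips with 3 to 60 N. Pads are 19 mm wide; open, the fingers measure 117 mm over their backs; the gripper's body (75 mm by 190 mm) begins 51 mm behind the grasp point.
Start: joints at [-61.73, 22.042, 0.453, 0, -68.411, -14.817], TCP at [0.145, -0.608, 0.248] pointing down, gripper open.
Joint ranges: [-179.83, 179.83], [-69.29, 118.12], [-61.27, 80.66], [-181.25, 117.63], [-171.15, -9.14], [-177.46, 177.46]. Speed limits (degrees/s): [159.86, 159.86, 180, 180, 180, 180].

## Interface

Orientations are given as a 3x3 rotation matrix whose columns are the frame's x, y, z axes.
In Python, from station import r gives the robot as it stands.
- The arm moves only by the tool move_arm, never from a script. Its argument "series" is a list of rows, each an object with "grip": the opening, from 0 (shut) to 1 (fully open); "xyz": the shift along the tool's x, y, z in mm, a list of three; "angular": the turn, a rotation vector about the tool's x, y, z in rad, a list of three. A call has 1 to 10 rows; each row is the pose to reach, as a shift and turn from the pose commanded when the call began, along the tool's axes at that moment; what a row does not reach only later rows make up. A row lasts 1/10 s, in which the tool goes at most 50 mm and 8.59 degrees, less where a joint would pass 70% of its speed; a pose out of reach is approached as far as the arm can. A call with a gripper value outside its range is refused whole. The fingers move at their own pace and stop on an object; the grip force is fixed at half the most. Time passes only in rows, so rows that repeat a pose let the fingers close. It gives the time, the measured TCP pose, the force, the opening and the grip force at its end, in the units of the state.
- r.sense(): the state, without advancing time (a new reading comes with each control period).
- r.capture(name): name is "side" or "top" or "wrist"; returns a dict with "img" (384x512x3 uint8, red, green, blue), "camera_matrix" (3x3 intrinsics, pixels), "rvec" (rotation vector, rad) and "tvec" (3), from world to camera coordinates, as OpenCV has them; the wrist camera has in their place "hand_eye" (4x4, takes a point from camera to tool coordinates, whose origin is the TCP and whose axes are the flange's). Camera axes: x right, y down, z forward; pixel columns grow to the right and rows downward; lengths in m; the calibration is good to about 2 mm. A picture is of the moment at which its call begins: read the wrist's pose just before it. There is no depth.
- r.finish_job(): hands the job in; it is judged then, once.
The state is a dict: "time_s": time; "joints": joint angles; "joint_velocities": joint speeds; "effort": joint torques, N m; "tcp_pos": TCP position; "ee_rot": TCP orientation; "wrist_force": force on the tool from outside, world axes, zero at the start; "moment": the same for the moment, N m; "gripper_width": opening from 0.0 (shut) to 1.0 (fully open); "gripper_force": force on a finger pad.
Only numpy, scipy, OpenCV 4.12 (cv2) and the standard library are available. Lean on these libraries where they do the work, as an engineer would, in place of code of your own. Each camera call takes 0.05 s, during which the arm holds its last target. There are 200 camera calls.

## Task

Stand the two loose cans on the low wooden shelf, so that they and the can already there make one neat row along the middle of the deck, side by side with less than a finger's breadth between neighbours. Then take the wooden wedge by its grip block and, keeping it flat on the bench, push it thin end first into the arch under the shelf's free end until that end just lifts off the bench (about 5 mm under its feet, not more than 8). Finish still gripping the wedge in place, with the shelf resting on it, and without touching the shelf; leave the glue bottle, screwdriver and sanding block alone.

Things in the scene. Friction and masses are not known exactly. Their poses are not given: they have to be found in the camera images.
- batten: Wooden batten, 130 x 36 x 28 mm (x, y, z), screwed to the bench; the shelf's left end is hinged to it. Origin: on the hinge line, at bench height, middle of the shelf's depth. Its x axis runs along the hinge (towards the shelf's back); -y points along the shelf to the free end. The batten lies at y = 4 to 40 mm; the shelf covers y = -210 to 0, x = -50 to 50.
- shelf (a joint): Hinge of the shelf in rad: 0 when its free end stands on the bench, growing as that end rises (0.024 is 5 mm under the feet). Nothing but its weight (0.6 kg plus the cans) holds it down.
- deck (a point): Centre of the deck's upper face, 60 mm above the bench when the shelf is down. Bare wooden shelf, deck 100 mm deep (x), 210 mm long (y), 15 mm thick; axes as the batten's. A lip 14 mm high and 10 mm thick runs along the +x edge; the other edges are open. The deck's middle (x = 0) is the row's line.
- foot (a point): Point on the outer face of the shelf's free (-y) end, mid-depth, level with the undersides of its two feet: height 0 when the shelf is down. Between the feet (18 mm wide, at the front and back corners) the 15 mm thick end panel has an arch 64 mm wide, 8 mm high, centred on this point, with open space under the deck behind it. Axes as the batten's.
- wedge: Wooden wedge loose on the bench, about 0.12 kg, 30 mm wide (x), underside flat. Origin: under the middle of its grip block, 30 (x) x 44 (y) x 36 mm high. From the block the ramp runs 140 mm in +y, 23 mm thick at the block, falling evenly (1 in 7) to 3 mm at the tip.
- wedge_tip (a point): Middle of the wedge's thin tip, on its underside, 162 mm in +y from the wedge's origin. The ramp first meets the arch's outer edge (8 mm high) when the tip is about 35 mm past the shelf's outer face; each 7 mm more lifts the end 1 mm. Pushing takes about 5 to 15 N.
- can_a: Loose straight can, 52 mm diameter, 70 mm high, 0.08 to 0.17 kg, bare metal with a paper label, standing on the bench. Origin: centre of its underside, z along its axis.
- can_b: The other loose can, the same size, standing on the bench. Origin: centre of its underside.
- can_set: The same kind of can, already standing loose on the deck's middle line near the hinged end, its centre about 45 mm from the hinge line. Origin: centre of its underside.
- glue: Bystander: white glue bottle, 56 mm diameter, 160 mm high, standing beyond the work. Origin: centre of its underside.
- screwdriver: Bystander: screwdriver lying on the bench between the robot and the shelf.
- sander: Bystander: sanding block, 70 x 110 x 42 mm, on the bench beyond the work.

How it is judged (in metres and radians):
On the way, in this order (a step that is already met when the one before it is completed fails the run):
1. the three cans stand on the deck in one row, released, with the shelf still down (x of can_set in the frame of deck between -0.012 and 0.012 m and y of can_set in the frame of deck between -0.105 and 0.105 m and z of can_set in the frame of deck between -0.004 and 0.004 m and angle between each of can_set, can_a, can_b's own z axis and vertical below 0.12 rad and x of can_a in the frame of deck between -0.012 and 0.012 m and y of can_a in the frame of deck between -0.105 and 0.105 m and z of can_a in the frame of deck between -0.004 and 0.004 m and x of can_b in the frame of deck between -0.012 and 0.012 m and y of can_b in the frame of deck between -0.105 and 0.105 m and z of can_b in the frame of deck between -0.004 and 0.004 m and ((horizontal distance between can_set and can_a below 0.072 m and horizontal distance between can_a and can_b below 0.072 m) or horizontal distance between each of can_set, can_a and can_b below 0.072 m or (horizontal distance between can_a and can_set below 0.072 m and horizontal distance between can_set and can_b below 0.072 m)) and contact force between the fingers and can_set below 0.3 N and contact force between the fingers and can_a below 0.3 N and contact force between the fingers and can_b below 0.3 N and linear speed of each of can_set, can_a, can_b below 0.02 m/s and height (world z) of foot below 0.001 m), for 0.2 s.
2. the wedge, gripped, lifts the free end off the bench (height (world z) of foot above 0.002 m and contact force between wedge and batten above 1 N and contact force between the fingers and wedge above 2 N), for 0.2 s.
At the end, for the whole second after the job is handed in: Three cans upright in one row on the deck: within 12 mm of its middle line, neighbours under 72 mm between centres. Free end's feet 2 to 8 mm up, carried by the wedge (over 1 N), which lies flat on the bench, still, gripped (over 2 N). Robot touches neither shelf nor cans (all of step 2 and x of can_set in the frame of deck between -0.012 and 0.012 m and y of can_set in the frame of deck between -0.105 and 0.105 m and z of can_set in the frame of deck between -0.004 and 0.004 m and angle between each of can_set, can_a, can_b's own z axis and vertical below 0.12 rad and x of can_a in the frame of deck between -0.012 and 0.012 m and y of can_a in the frame of deck between -0.105 and 0.105 m and z of can_a in the frame of deck between -0.004 and 0.004 m and x of can_b in the frame of deck between -0.012 and 0.012 m and y of can_b in the frame of deck between -0.105 and 0.105 m and z of can_b in the frame of deck between -0.004 and 0.004 m and ((horizontal distance between can_set and can_a below 0.072 m and horizontal distance between can_a and can_b below 0.072 m) or horizontal distance between each of can_set, can_a and can_b below 0.072 m or (horizontal distance between can_a and can_set below 0.072 m and horizontal distance between can_set and can_b below 0.072 m)) and contact force between the fingers and can_set below 0.3 N and contact force between the fingers and can_a below 0.3 N and contact force between the fingers and can_b below 0.3 N and linear speed of each of can_set, can_a, can_b, wedge below 0.02 m/s and height (world z) of foot below 0.008 m and contact force between each of the fingers, the arm and batten below 0.3 N and height (world z) of wedge below 0.005 m and angle between wedge's own z axis and vertical below 0.05 rad); the arm keeps its last pose, push and grip.
It fails at once if a bystander is moved more than 20 mm (distance of any of glue, screwdriver, sander from where it was at the start of the episode above 0.02 m).
It fails at once if a can is tipped over (angle between any of can_set, can_a, can_b's own z axis and vertical above 0.6 rad).
It fails at once if the shelf's free end is raised more than 12 mm (height (world z) of foot above 0.012 m).
It also fails if it takes over 64 s, if anything falls off the work surface, if the arm or the gripper's body presses on something with over 40 N, if the wrist force passes 120 N, or if a joint passes its speed limit or range.

## Working session

There is one attempt and no reset: what is moved stays moved. The work goes in short steps, Python scripts to look and compute and a tool call to move; the robot and the scene stay as the last step left them, time stands still between calls to the robot, and variables do not carry over. Pictures are saved under pics/ and viewed, at most 10 in all, crops included, and the job is handed in when it is done.

Besides the shell and the picture viewer there is one more tool, called after "Emit:" in YAML: its name, and indented under it one key for each argument. move_arm: Moves the arm, as the interface text tells. Its arguments: {"type":"object","properties":{"series":{"type":"array"}},"required":["series"]}

```bash
mkdir -p pics; ls
python3 - <<'E'
from station import r
import cv2,numpy as np,pickle
s=r.sense();print(s)
d={}
for n in("side","top"):
    c=r.capture(n);d[n]=c;cv2.imwrite(f"pics/{n}0.png",cv2.resize(c["img"][:,:,::-1],(768,576)))
    print(n,c["camera_matrix"],c["rvec"],c["tvec"])
pickle.dump(d,open("d0.pkl","wb"))
E
```

```text
pics
{'time_s': 0.0, 'joints': array([-6.17303616e+01,  2.20892381e+01,  3.77732304e-01, -2.93082792e-02,
       -6.84117183e+01, -1.48163184e+01]), 'joint_velocities': array([ 0.01125549,  0.04267468, -0.051594  ,  0.0023462 ,  0.02665372,
       -0.15592194]), 'effort': array([-3.24520415e-04, -3.90664780e+01,  1.87406999e+01,  4.21973661e+00,
        1.11207756e-02, -1.96888382e-04]), 'tcp_pos': array([ 0.1452896 , -0.60729242,  0.24646079]), 'ee_rot': array([[-9.72603652e-01, -2.32468874e-01, -5.99667400e-04],
       [-2.32469630e-01,  9.72601347e-01,  2.11938710e-03],
       [ 9.05457890e-05,  2.20072809e-03, -9.99997574e-01]]), 'wrist_force': array([-0.5410034 ,  0.22044904,  0.22136224]), 'moment': array([ 0.03535145, -0.01168624, -0.02823575]), 'gripper_force': 0.0, 'gripper_width': 1.0006248949585175}
side [[453.19379443   0.         254.30830704]
 [  0.         453.19379443 193.45487771]
 [  0.           0.           1.        ]] [ 0.7670209  -2.6411677   0.99524494] [0.51148708 0.26436828 1.08115275]
top [[376.2413844    0.         256.15081757]
 [  0.         376.2413844  196.06952383]
 [  0.           0.           1.        ]] [ 2.19373072 -2.15793975  0.14655839] [0.01162073 0.60125701 0.88400091]
```

View pics/top0.png

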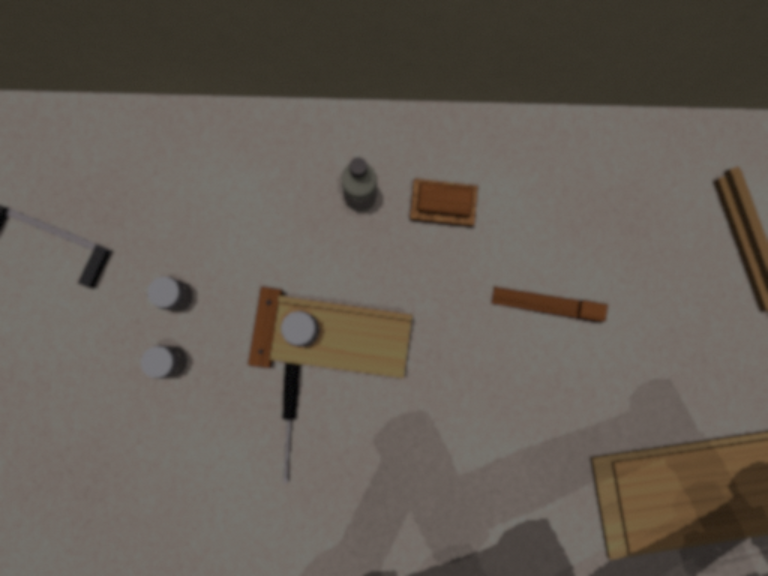

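View pics/side0.png

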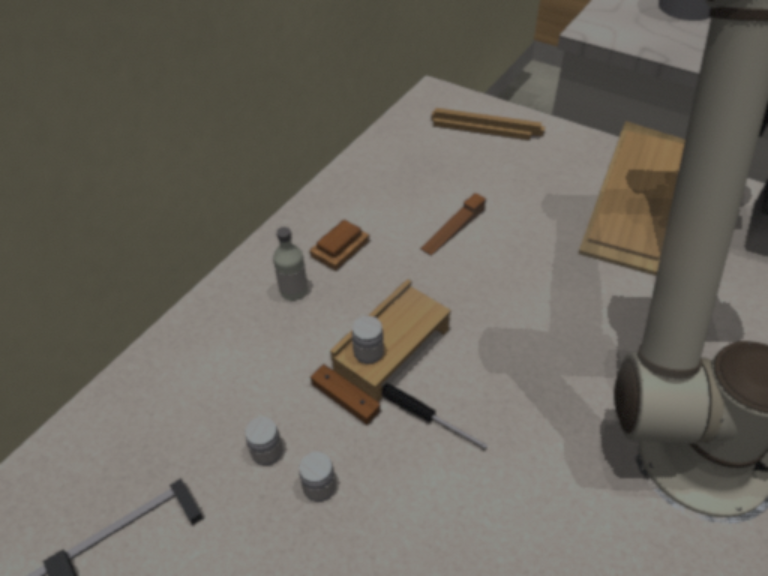

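Top view (768-scale): the loose cans' tops are near (165,292) and (158,361), the set can's top at (298,328). Deck corners are (283,297), (413,315), (405,377), (271,360). The wedge runs from its tip at (493,297) to its block at (592,311). Side view: loose-can tops are near (263,430) and (316,467).

```bash
cat > h.py <<'E'
import cv2,numpy as np,pickle
def ray(c,uv,z):
    """world point at height z under pixel uv (512x384 scale) of fixed camera c"""
    R=cv2.Rodrigues(c["rvec"])[0];o=-R.T@c["tvec"]
    d=R.T@np.linalg.inv(c["camera_matrix"])@[*uv,1.]
    return o+d*(z-o[2])/d[2]
def wray(c,s,uv,z):
    T=np.eye(4);T[:3,:3]=s["ee_rot"];T[:3,3]=s["tcp_pos"];T=T@c["hand_eye"]
    d=T[:3,:3]@np.linalg.inv(c["camera_matrix"])@[*uv,1.];o=T[:3,3]
    return o+d*(z-o[2])/d[2]
E
python3 - <<'E'
from h import *
np.set_printoptions(precision=4,suppress=True)
d=pickle.load(open("d0.pkl","rb"));t=d["top"];s=d["side"]
R=cv2.Rodrigues(t["rvec"])[0];print("cam",-R.T@t["tvec"])
P=lambda n,c,u,v,z:print(n,ray(c,(u/1.5,v/1.5),z)[:2])
P("A",t,165,292,.07);P("B",t,158,361,.07);P("set",t,298,328,.13)
P("A s",s,263,430,.07);P("B s",s,316,467,.07);P("set s",s,367,331,.13)
for i,(u,v,z) in enumerate([(278,297,.074),(413,315,.074),(405,377,.06),(271,360,.06)]):P("deck%d"%i,t,u,v,z)
for i,(u,v) in enumerate([(262,288),(283,291),(268,366),(249,365)]):P("bat%d"%i,t,u,v,.028)
P("tip",t,493,297,.003);P("blockfar",t,606,312,.036);P("blocknear",t,580,309,.036)
P("tip s",s,428,249,.003);P("block s",s,475,202,.036)
P("sdtop",t,291,364,.03);P("sdtip",t,288,480,.01);P("glue",t,358,165,.16)
P("sanderc",t,445,200,.042)
# segment wedge & cans in top image
im=t["img"];hsv=cv2.cvtColor(im,cv2.COLOR_RGB2HSV)
m=((hsv[...,1]>110)&(hsv[...,0]<15)).astype(np.uint8)
n,l,st,ce=cv2.connectedComponentsWithStats(m)
for i in range(1,n):
    if st[i,4]>150:
        q=cv2.minAreaRect(np.argwhere(l==i)[:,::-1].astype(np.float32));print(q, [ray(t,p,.02)[:2] for p in cv2.boxPoints(q)])
E
```

```text
cam [0.4998 0.0428 0.9442]
A [0.5941 0.3611]
B [0.4882 0.3655]
set [0.539  0.1469]
A s [0.5903 0.3631]
B s [0.4842 0.3694]
set s [0.5336 0.155 ]
deck0 [0.589  0.1864]
deck1 [ 0.5647 -0.0226]
deck2 [ 0.4691 -0.0121]
deck3 [0.4922 0.196 ]
bat0 [0.608  0.2204]
bat1 [0.6037 0.1862]
bat2 [0.4823 0.206 ]
bat3 [0.4834 0.2363]
tip [ 0.6027 -0.1626]
blockfar [ 0.5778 -0.3404]
blocknear [ 0.5819 -0.2978]
tip s [ 0.6044 -0.1705]
block s [ 0.5749 -0.3155]
sdtop [0.486  0.1691]
sdtip [0.3015 0.1705]
glue [0.7723 0.0649]
sanderc [ 0.7574 -0.0758]
((295.45123291015625, 134.93902587890625), (42.184852600097656, 26.72443199157715), 6.34019136428833) [array([ 0.73  , -0.0192]), array([ 0.7988, -0.026 ]), array([ 0.7891, -0.1326]), array([ 0.7203, -0.125 ])]
((176.3765411376953, 217.84657287597656), (14.430688858032227, 52.19786071777344), 8.29714584350586) [array([0.485 , 0.2394]), array([0.6114, 0.2261]), array([0.6069, 0.191 ]), array([0.4805, 0.2047])]
((366.0135192871094, 202.4188995361328), (75.78793334960938, 11.672327995300293), 9.462322235107422) [array([ 0.5909, -0.1564]), array([ 0.6198, -0.1614]), array([ 0.5919, -0.3484]), array([ 0.5631, -0.3428])]
```

```bash
cat >> h.py <<'E'
from scipy.spatial.transform import Rotation as Ro
def plan(s,pts,yaw):
    """tool-frame mm shift for world targets; rotvec for tool-y heading yaw (deg), pointing down"""
    R0=s["ee_rot"];a=np.radians(yaw);y=np.array([np.cos(a),np.sin(a),0]);z=np.array([0,0,-1.])
    Rt=np.c_[np.cross(y,z),y,z]
    print("ang",Ro.from_matrix(R0.T@Rt).as_rotvec().round(4))
    for p in pts:print(p,(R0.T@(np.array(p)-s["tcp_pos"])*1000).round(1))
E
python3 - <<'E'
from h import *
from station import r
plan(r.sense(),[(.3,-.45,.28),(.47,-.2,.28),(.5,.0,.28),(.52,.15,.28),(.53,.25,.28),(.53,.29,.25)],173.7)
E
```

```text
ang [ 1.8000e-03  1.1000e-03 -1.2262e+00]
(0.3, -0.45, 0.28) [-187.   117.2  -33.2]
(0.47, -0.2, 0.28) [-410.5  320.8  -32.9]
(0.5, 0.0, 0.28) [-486.2  508.3  -32.5]
(0.52, 0.15, 0.28) [-540.5  649.6  -32.2]
(0.53, 0.25, 0.28) [-573.5  744.5  -32.1]
(0.53, 0.29, 0.25) [-582.8  783.3   -2. ]
```

Emit:
move_arm:
  series:
    - {"grip":1,"xyz":[-45,28,-10],"angular":[0,0,-0.14]}
    - {"grip":1,"xyz":[-85,55,-20],"angular":[0,0,-0.28]}
    - {"grip":1,"xyz":[-125,80,-33],"angular":[0,0,-0.42]}
    - {"grip":1,"xyz":[-165,105,-33],"angular":[0,0,-0.56]}
    - {"grip":1,"xyz":[-200,130,-33],"angular":[0,0,-0.7]}
    - {"grip":1,"xyz":[-235,160,-33],"angular":[0,0,-0.84]}
    - {"grip":1,"xyz":[-270,190,-33],"angular":[0,0,-0.98]}
    - {"grip":1,"xyz":[-305,222,-33],"angular":[0,0,-1.12]}
    - {"grip":1,"xyz":[-340,255,-33],"angular":[0.002,0.001,-1.226]}
    - {"grip":1,"xyz":[-375,288,-33],"angular":[0.002,0.001,-1.226]}

```text
time_s: 1.1
tcp_pos: [0.4436, -0.2386, 0.2804]
ee_rot: [[-0.108, -0.994, 0.0], [-0.994, 0.108, -0.002], [0.002, -0.001, -1.0]]
wrist_force: [1.4, -1.3, -0.5]
gripper_width: 0.999
gripper_force: 0.0
```

Run:
```python
from h import *
from station import r
plan(r.sense(),[(.5,.0,.28),(.52,.15,.28),(.53,.25,.28),(.53,.30,.25)],173.7)
```

```text
ang [-0.0007 -0.0017  0.0018]
(0.5, 0.0, 0.28) [-243.3  -30.3   -0. ]
(0.52, 0.15, 0.28) [-3.946e+02 -3.400e+01 -3.000e-01]
(0.53, 0.25, 0.28) [-495.1  -33.1   -0.5]
(0.53, 0.3, 0.25) [-544.8  -27.7   29.4]
```

Emit:
move_arm:
  series:
    - {"grip":1,"xyz":[-48,-6,0],"angular":[0,0,0]}
    - {"grip":1,"xyz":[-96,-12,0],"angular":[0,0,0]}
    - {"grip":1,"xyz":[-144,-18,0],"angular":[0,0,0]}
    - {"grip":1,"xyz":[-192,-24,0],"angular":[0,0,0]}
    - {"grip":1,"xyz":[-240,-30,0],"angular":[0,0,0]}
    - {"grip":1,"xyz":[-288,-31,0],"angular":[0,0,0]}
    - {"grip":1,"xyz":[-330,-31,0],"angular":[0,0,0]}
    - {"grip":1,"xyz":[-350,-31,0],"angular":[0,0,0]}
    - {"grip":1,"xyz":[-350,-31,0],"angular":[0,0,0]}
    - {"grip":1,"xyz":[-350,-31,0],"angular":[0,0,0]}

```text
time_s: 2.1
tcp_pos: [0.512, 0.104, 0.2794]
ee_rot: [[-0.109, -0.994, -0.0], [-0.994, 0.109, -0.003], [0.003, 0.0, -1.0]]
wrist_force: [-0.5, 0.3, -0.3]
gripper_width: 0.996
gripper_force: 0.0
```

Run:
```python
from h import *
from station import r
s=r.sense();c=r.capture("wrist");pickle.dump((s,c),open("w1.pkl","wb"))
print(s["tcp_pos"],c["hand_eye"],c["camera_matrix"])
cv2.imwrite("pics/w1.png",cv2.resize(c["img"][:,:,::-1],(768,576)))
```

```text
[0.51200116 0.10402527 0.27942924] [[ 2.51732076e-06 -9.52071240e-01 -3.05876371e-01  8.46112862e-02]
 [ 9.99999866e-01  1.60618512e-04 -4.91711552e-04  2.59850899e-04]
 [ 5.17273834e-04 -3.05876329e-01  9.52071113e-01 -1.36841308e-01]
 [ 0.00000000e+00  0.00000000e+00  0.00000000e+00  1.00000000e+00]] [[330.4083397    0.         255.22005182]
 [  0.         330.4083397  184.88761876]
 [  0.           0.           1.        ]]
```

View pics/w1.png

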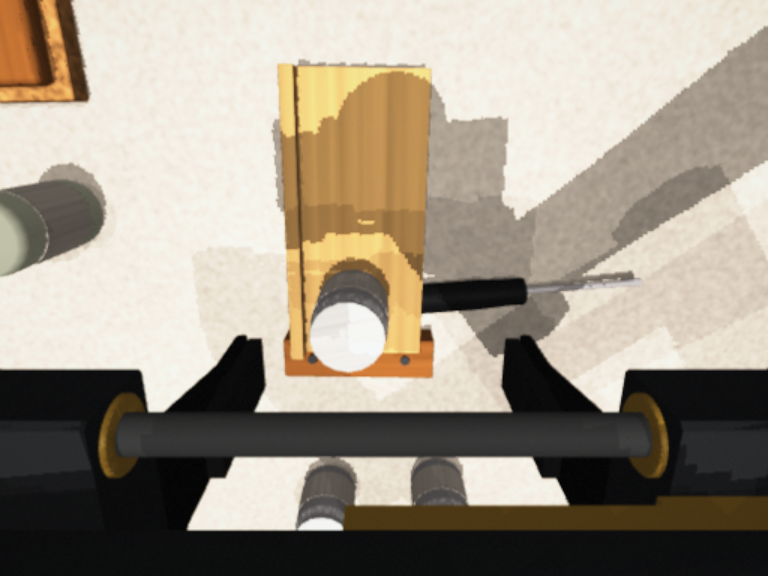

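The wrist view shows the deck corners at (279,65) and (292,357) on the lip top and at (432,68) and (419,353) on the front edge. The set can's top is at (348,336), and the loose cans sit under the gripper.

Run:
```python
from h import *
from station import r
np.set_printoptions(precision=4,suppress=True)
s,c=pickle.load(open("w1.pkl","rb"))
q=[wray(c,s,(u/1.5,v/1.5),z)[:2] for u,v,z in[(279,65,.074),(432,68,.06),(419,353,.06),(292,357,.074),(348,336,.13)]]
for a in q:print(a)
e=(q[3]+q[2])/2;f=(q[0]+q[1])/2;d=e-f
print("hinge",e,"foot",f,np.linalg.norm(d),"yaw",np.degrees(np.arctan2(-d[0],d[1])))
for a,b in((0,3),(1,2)):
    v=q[b]-q[a];print(np.linalg.norm(v),np.degrees(np.arctan2(-v[0],v[1])))
for a,b in((1,0),(2,3)):
    v=q[b]-q[a];print(np.linalg.norm(v),np.degrees(np.arctan2(v[1],v[0])))
plan(s,[(.543,.32,.25)],173.7)
```

```text
[ 0.565  -0.0199]
[ 0.4666 -0.0086]
[0.4934 0.1989]
[0.5906 0.1847]
[0.5387 0.1472]
hinge [0.542  0.1918] foot [ 0.5158 -0.0142] 0.20768761874084965 yaw -7.2484795028872355
0.20615521249693058 -7.137758745530762
0.2092207891962883 -7.357577938731347
0.09897658769921035 -6.542360856348668
0.09818965676151345 -8.32561652629039
ang [ 0.0002 -0.0025  0.0007]
(0.543, 0.32, 0.25) [-218.1   -7.3   28.9]
```

Run:
```python
from h import *
from station import r
s=r.sense()
plan(s,[(.592,.362,.20),(.592,.362,.12),(.592,.362,.056)],173.2)
```

```text
ang [-0.0001 -0.0024  0.0084]
(0.592, 0.362, 0.2) [-266.  -51.   79.]
(0.592, 0.362, 0.12) [-266.2  -51.   159. ]
(0.592, 0.362, 0.056) [-266.4  -51.   223. ]
```

Emit:
move_arm:
  series:
    - {"grip":1,"xyz":[-48,-10,0],"angular":[0,0,0.008]}
    - {"grip":1,"xyz":[-96,-20,0],"angular":[0,-0.002,0.008]}
    - {"grip":1,"xyz":[-144,-30,10],"angular":[0,-0.002,0.008]}
    - {"grip":1,"xyz":[-190,-40,20],"angular":[0,-0.002,0.008]}
    - {"grip":1,"xyz":[-235,-48,30],"angular":[0,-0.002,0.008]}
    - {"grip":1,"xyz":[-266,-51,50],"angular":[0,-0.002,0.008]}
    - {"grip":1,"xyz":[-266,-51,85],"angular":[0,-0.002,0.008]}
    - {"grip":1,"xyz":[-266,-51,115],"angular":[0,-0.002,0.008]}
    - {"grip":1,"xyz":[-266,-51,120],"angular":[0,-0.002,0.008]}
    - {"grip":1,"xyz":[-266,-51,120],"angular":[0,-0.002,0.008]}

```text
time_s: 3.15
tcp_pos: [0.5928, 0.3611, 0.159]
ee_rot: [[-0.119, -0.993, -0.0], [-0.993, 0.119, -0.002], [0.002, -0.0, -1.0]]
wrist_force: [-0.6, -0.2, 1.3]
gripper_width: 1.0
gripper_force: 0.0
```

Run:
```python
from h import *
from station import r
s=r.sense()
plan(s,[(.592,.362,.056)],173.2)
c=r.capture("wrist");t=r.capture("top")
cv2.imwrite("pics/w2.png",np.hstack([c["img"][120:,:,::-1],t["img"][100:364,40:300,::-1]]))
pickle.dump((s,c,t),open("w2.pkl","wb"))
```

```text
ang [-0.0001 -0.0018 -0.0006]
(0.592, 0.362, 0.056) [ -1.    0.9 102.9]
```

View pics/w2.png

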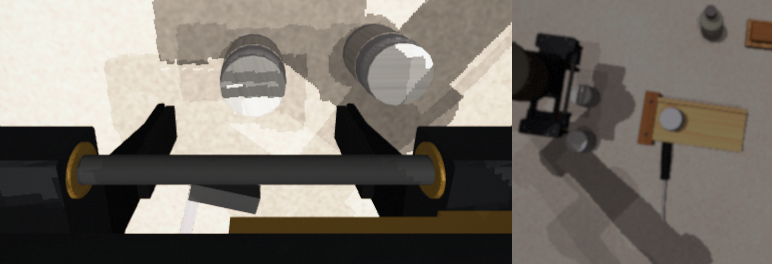

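Close up, can A's top is centred near (253,206) and B's near (400,193) in full-frame pixels.

Run:
```python
from h import *
s,c,t=pickle.load(open("w2.pkl","rb"))
print(wray(c,s,(253,206),.07),wray(c,s,(400,193),.07))
```

```text
[0.59471094 0.36488201 0.07      ] [0.48791609 0.36751034 0.07      ]
```

Emit:
move_arm:
  series:
    - {"grip":1,"xyz":[-2,-1,40],"angular":[0,0,0]}
    - {"grip":1,"xyz":[-2,-1,80],"angular":[0,0,0]}
    - {"grip":1,"xyz":[-2,-1,102],"angular":[0,-0.002,0]}
    - {"grip":1,"xyz":[-2,-1,102],"angular":[0,-0.002,0]}
    - {"grip":0.4,"xyz":[-2,-1,102],"angular":[0,-0.002,0]}
    - {"grip":0.4,"xyz":[-2,-1,102],"angular":[0,-0.002,0]}
    - {"grip":0.4,"xyz":[-2,-1,102],"angular":[0,-0.002,0]}
    - {"grip":0.4,"xyz":[-2,-1,102],"angular":[0,-0.002,0]}
    - {"grip":0.4,"xyz":[-2,-1,102],"angular":[0,-0.002,0]}
    - {"grip":0.4,"xyz":[-2,-1,102],"angular":[0,-0.002,0]}

```text
time_s: 4.25
tcp_pos: [0.594, 0.3646, 0.0583]
ee_rot: [[-0.117, -0.993, 0.002], [-0.993, 0.117, 0.003], [-0.003, -0.002, -1.0]]
wrist_force: [-0.5, -0.2, 2.6]
gripper_width: 0.588
gripper_force: 30.0
```

Run:
```python
from h import *
from station import r
plan(r.sense(),[(.594,.3635,.218),(.5288,.087,.218),(.5288,.087,.14),(.5288,.087,.119)],173.1)
```

```text
ang [-0.002   0.0029  0.0027]
(0.594, 0.3635, 0.218) [   0.7   -0.4 -159.7]
(0.5288, 0.087, 0.218) [ 282.9   31.9 -160.6]
(0.5288, 0.087, 0.14) [283.1  32.  -82.6]
(0.5288, 0.087, 0.119) [283.2  32.1 -61.6]
```

Emit:
move_arm:
  series:
    - {"grip":0.4,"xyz":[0,0,-45],"angular":[0,0,0]}
    - {"grip":0.4,"xyz":[0,0,-90],"angular":[0,0.002,0]}
    - {"grip":0.4,"xyz":[20,2,-130],"angular":[-0.002,0.003,0.003]}
    - {"grip":0.4,"xyz":[55,6,-160],"angular":[-0.002,0.003,0.003]}
    - {"grip":0.4,"xyz":[100,12,-160],"angular":[-0.002,0.003,0.003]}
    - {"grip":0.4,"xyz":[145,17,-160],"angular":[-0.002,0.003,0.003]}
    - {"grip":0.4,"xyz":[190,22,-160],"angular":[-0.002,0.003,0.003]}
    - {"grip":0.4,"xyz":[235,27,-160],"angular":[-0.002,0.003,0.003]}
    - {"grip":0.4,"xyz":[270,31,-160],"angular":[-0.002,0.003,0.003]}
    - {"grip":0.4,"xyz":[283,32,-160],"angular":[-0.002,0.003,0.003]}

```text
time_s: 5.25
tcp_pos: [0.5268, 0.084, 0.2169]
ee_rot: [[-0.123, -0.992, -0.002], [-0.992, 0.123, -0.001], [0.001, 0.002, -1.0]]
wrist_force: [0.4, 0.1, -0.3]
gripper_width: 0.59
gripper_force: 30.0
```

Run:
```python
from h import *
from station import r
s=r.sense();print(s["tcp_pos"],s["gripper_force"])
plan(s,[(.5288,.087,.14),(.5288,.087,.119)],173.1)
```

```text
[0.52678726 0.08404638 0.21685681] 29.99986795359291
ang [ 0.0023 -0.0012 -0.0033]
(0.5288, 0.087, 0.14) [-3.3 -1.8 76.8]
(0.5288, 0.087, 0.119) [-3.3 -1.9 97.8]
```

Emit:
move_arm:
  series:
    - {"grip":0.4,"xyz":[-1,-1,40],"angular":[0.002,0,-0.002]}
    - {"grip":0.4,"xyz":[-1,-1,75],"angular":[0.002,0,-0.002]}
    - {"grip":0.4,"xyz":[-1,-1,85],"angular":[0.002,0,-0.002]}
    - {"grip":0.4,"xyz":[-1,-1,90],"angular":[0.002,0,-0.002]}
    - {"grip":0.4,"xyz":[-1,-1,90],"angular":[0.002,0,-0.002]}

```text
time_s: 5.75
tcp_pos: [0.5301, 0.0882, 0.1273]
ee_rot: [[-0.118, -0.993, 0.002], [-0.993, 0.118, -0.001], [0.001, -0.002, -1.0]]
wrist_force: [-0.4, -0.8, -1.1]
gripper_width: 0.594
gripper_force: 30.0
```

Emit:
move_arm:
  series:
    - {"grip":0.4,"xyz":[0,0,4],"angular":[0,0,0]}
    - {"grip":0.4,"xyz":[0,0,8],"angular":[0,0,0]}
    - {"grip":0.4,"xyz":[0,0,9],"angular":[0,0,0]}
    - {"grip":0.4,"xyz":[0,0,9],"angular":[0,0,0]}

```text
time_s: 6.15
tcp_pos: [0.5296, 0.0877, 0.1183]
ee_rot: [[-0.119, -0.993, 0.002], [-0.993, 0.119, -0.001], [0.001, -0.002, -1.0]]
wrist_force: [0.4, 0.6, 0.1]
gripper_width: 0.589
gripper_force: 30.0
```

Release, then lift clear.

Emit:
move_arm:
  series:
    - {"grip":0.7,"xyz":[0,0,9],"angular":[0,0,0]}
    - {"grip":0.9,"xyz":[0,0,0],"angular":[0,0,0]}
    - {"grip":0.95,"xyz":[0,0,0],"angular":[0,0,0]}
    - {"grip":0.95,"xyz":[0,0,0],"angular":[0,0,0]}
    - {"grip":0.95,"xyz":[0,0,-30],"angular":[0,0,0]}
    - {"grip":1,"xyz":[0,0,-70],"angular":[0,0,0]}
    - {"grip":1,"xyz":[0,0,-110],"angular":[0,0,0]}
    - {"grip":1,"xyz":[0,0,-120],"angular":[0,0,0]}
    - {"grip":1,"xyz":[0,0,-120],"angular":[0,0,0]}

```text
time_s: 7.05
tcp_pos: [0.5302, 0.0882, 0.24]
ee_rot: [[-0.119, -0.993, 0.005], [-0.993, 0.119, 0.001], [-0.002, -0.005, -1.0]]
wrist_force: [-0.6, -0.1, -1.3]
gripper_width: 0.994
gripper_force: 0.0
```

Run:
```python
from h import *
from station import r
s=r.sense();print(s["tcp_pos"])
plan(s,[(.488,.367,.22),(.488,.367,.18),(.488,.367,.058)],173.1)
```

```text
[0.53015277 0.08815509 0.24002589]
ang [-0.0053  0.002   0.0015]
(0.488, 0.367, 0.22) [-271.8   75.1   20.2]
(0.488, 0.367, 0.18) [-271.8   75.3   60.2]
(0.488, 0.367, 0.058) [-271.5   75.9  182.2]
```

Emit:
move_arm:
  series:
    - {"grip":1,"xyz":[-46,13,0],"angular":[-0.005,0.002,0]}
    - {"grip":1,"xyz":[-92,26,0],"angular":[-0.005,0.002,0]}
    - {"grip":1,"xyz":[-138,39,0],"angular":[-0.005,0.002,0]}
    - {"grip":1,"xyz":[-184,52,0],"angular":[-0.005,0.002,0]}
    - {"grip":1,"xyz":[-230,65,10],"angular":[-0.005,0.002,0]}
    - {"grip":1,"xyz":[-265,74,30],"angular":[-0.005,0.002,0]}
    - {"grip":1,"xyz":[-271,75,70],"angular":[-0.005,0.002,0]}
    - {"grip":1,"xyz":[-271,75,100],"angular":[-0.005,0.002,0]}
    - {"grip":1,"xyz":[-271,76,120],"angular":[-0.005,0.002,0]}
    - {"grip":1,"xyz":[-271,76,120],"angular":[-0.005,0.002,0]}

```text
time_s: 8.05
tcp_pos: [0.4834, 0.3633, 0.1119]
ee_rot: [[-0.119, -0.993, -0.012], [-0.993, 0.119, -0.011], [0.012, 0.011, -1.0]]
wrist_force: [0.2, -0.2, -0.7]
gripper_width: 1.003
gripper_force: 0.0
```

Run:
```python
from h import *
from station import r
s=r.sense();print(s["tcp_pos"])
plan(s,[(.488,.367,.058)],173.1)
```

```text
[0.4834355  0.36327994 0.11188445]
ang [ 0.0111 -0.0121  0.0008]
(0.488, 0.367, 0.058) [-4.9 -4.7 53.8]
```

Emit:
move_arm:
  series:
    - {"grip":1,"xyz":[-1,0,0],"angular":[0,0,0]}
    - {"grip":1,"xyz":[-1,0,0],"angular":[0,0,0]}
    - {"grip":1,"xyz":[-1,0,0],"angular":[0,0,0]}

```text
time_s: 8.35
tcp_pos: [0.4868, 0.3672, 0.119]
ee_rot: [[-0.119, -0.993, -0.003], [-0.993, 0.119, -0.0], [0.001, 0.002, -1.0]]
wrist_force: [-0.1, -0.4, 0.2]
gripper_width: 1.003
gripper_force: 0.0
```

Run:
```python
from h import *
from station import r
s=r.sense();print(s["tcp_pos"])
plan(s,[(.488,.367,.058)],173.1)
```

```text
[0.4868417  0.36719906 0.1189506 ]
ang [ 0.0025 -0.0006  0.0014]
(0.488, 0.367, 0.058) [ 0.  -1.3 60.9]
```

Just transient. Descend and grip.

Emit:
move_arm:
  series:
    - {"grip":1,"xyz":[0,-1,35],"angular":[0,0,0]}
    - {"grip":1,"xyz":[0,-1,61],"angular":[0.002,0,0]}
    - {"grip":1,"xyz":[0,-1,61],"angular":[0.002,0,0]}
    - {"grip":1,"xyz":[0,-1,61],"angular":[0.002,0,0]}
    - {"grip":0.4,"xyz":[0,-1,61],"angular":[0.002,0,0]}
    - {"grip":0.4,"xyz":[0,-1,61],"angular":[0.002,0,0]}
    - {"grip":0.4,"xyz":[0,-1,61],"angular":[0.002,0,0]}
    - {"grip":0.4,"xyz":[0,-1,61],"angular":[0.002,0,0]}
    - {"grip":0.4,"xyz":[0,-1,61],"angular":[0.002,0,0]}
    - {"grip":0.4,"xyz":[0,-1,61],"angular":[0.002,0,0]}

```text
time_s: 9.35
tcp_pos: [0.487, 0.3666, 0.0568]
ee_rot: [[-0.119, -0.993, -0.002], [-0.993, 0.119, -0.002], [0.003, 0.002, -1.0]]
wrist_force: [-1.0, -0.1, 0.5]
gripper_width: 0.59
gripper_force: 30.0
```

Run:
```python
from h import *
from station import r
s=r.sense();print(s["tcp_pos"])
z=s["tcp_pos"][2]+.06
plan(s,[(.5216,.028,z+.1),(.5216,.028,z+.01)],173.1)
```

```text
[0.48704927 0.36655328 0.05680271]
ang [ 0.0018 -0.0027  0.0015]
(0.5216, 0.028, np.float64(0.21680271147791036)) [ 332.5  -74.2 -159.2]
(0.5216, 0.028, np.float64(0.12680271147791036)) [332.2 -74.4 -69.2]
```

Emit:
move_arm:
  series:
    - {"grip":0.4,"xyz":[0,0,-45],"angular":[0,0,0]}
    - {"grip":0.4,"xyz":[0,0,-90],"angular":[0,-0.002,0]}
    - {"grip":0.4,"xyz":[15,-3,-135],"angular":[0.002,-0.002,0.001]}
    - {"grip":0.4,"xyz":[50,-11,-164],"angular":[0.002,-0.002,0.001]}
    - {"grip":0.4,"xyz":[96,-21,-164],"angular":[0.002,-0.002,0.001]}
    - {"grip":0.4,"xyz":[142,-32,-164],"angular":[0.002,-0.002,0.001]}
    - {"grip":0.4,"xyz":[188,-42,-164],"angular":[0.002,-0.002,0.001]}
    - {"grip":0.4,"xyz":[234,-52,-164],"angular":[0.002,-0.002,0.001]}
    - {"grip":0.4,"xyz":[280,-62,-164],"angular":[0.002,-0.002,0.001]}
    - {"grip":0.4,"xyz":[315,-70,-164],"angular":[0.002,-0.002,0.001]}

```text
time_s: 10.35
tcp_pos: [0.5188, 0.0434, 0.2211]
ee_rot: [[-0.121, -0.993, -0.001], [-0.993, 0.121, -0.001], [0.001, 0.001, -1.0]]
wrist_force: [0.0, 0.6, -0.6]
gripper_width: 0.587
gripper_force: 30.0
```

Emit:
move_arm:
  series:
    - {"grip":0.4,"xyz":[17,-4,0],"angular":[0,0,0]}
    - {"grip":0.4,"xyz":[17,-4,0],"angular":[0,0,0]}
    - {"grip":0.4,"xyz":[17,-4,0],"angular":[0,0,0]}
    - {"grip":0.4,"xyz":[17,-4,0],"angular":[0,0,0]}

```text
time_s: 10.75
tcp_pos: [0.5213, 0.0292, 0.2212]
ee_rot: [[-0.119, -0.993, -0.0], [-0.993, 0.119, -0.001], [0.001, 0.0, -1.0]]
wrist_force: [0.2, -0.9, -0.8]
gripper_width: 0.592
gripper_force: 30.0
```

Run:
```python
from h import *
from station import r
s=r.sense();c=r.capture("wrist");t=r.capture("top")
z=.0568+.06
plan(s,[(.5216,.028,z+.01)],173.1)
cv2.imwrite("pics/w3.png",np.hstack([c["img"][120:,:,::-1],t["img"][100:364,140:400,::-1]]))
pickle.dump((s,c,t),open("w3.pkl","wb"))
```

```text
ang [ 0.0002 -0.0007  0.0012]
(0.5216, 0.028, 0.1268) [ 1.  -0.4 94.4]
```

View pics/w3.png

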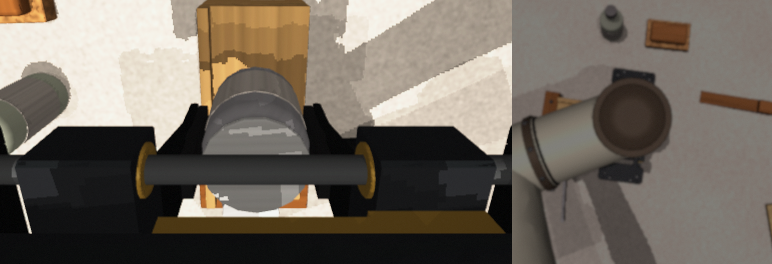

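The wrist view shows B held centred over the free end of the deck; lower it.

Emit:
move_arm:
  series:
    - {"grip":0.4,"xyz":[0,0,40],"angular":[0,0,0]}
    - {"grip":0.4,"xyz":[0,0,75],"angular":[0,0,0]}
    - {"grip":0.4,"xyz":[0,0,90],"angular":[0,0,0]}
    - {"grip":0.4,"xyz":[0,0,94],"angular":[0,0,0]}
    - {"grip":0.4,"xyz":[0,0,94],"angular":[0,0,0]}
    - {"grip":0.4,"xyz":[0,0,98],"angular":[0,0,0]}
    - {"grip":0.4,"xyz":[0,0,102],"angular":[0,0,0]}
    - {"grip":0.4,"xyz":[0,0,103],"angular":[0,0,0]}
    - {"grip":0.4,"xyz":[0,0,103],"angular":[0,0,0]}

```text
time_s: 11.75
tcp_pos: [0.5215, 0.0284, 0.1185]
ee_rot: [[-0.12, -0.993, 0.0], [-0.993, 0.12, -0.001], [0.001, -0.0, -1.0]]
wrist_force: [-1.1, 0.3, -0.7]
gripper_width: 0.59
gripper_force: 30.0
```

Emit:
move_arm:
  series:
    - {"grip":0.4,"xyz":[0,0,1],"angular":[0,0,0]}
    - {"grip":0.4,"xyz":[0,0,1],"angular":[0,0,0]}
    - {"grip":0.7,"xyz":[0,0,0],"angular":[0,0,0]}
    - {"grip":0.9,"xyz":[0,0,0],"angular":[0,0,0]}
    - {"grip":0.95,"xyz":[0,0,0],"angular":[0,0,0]}
    - {"grip":0.95,"xyz":[0,0,0],"angular":[0,0,0]}
    - {"grip":0.95,"xyz":[0,0,-30],"angular":[0,0,0]}
    - {"grip":0.95,"xyz":[0,0,-70],"angular":[0,0,0]}
    - {"grip":0.95,"xyz":[10,0,-110],"angular":[0,0,0]}
    - {"grip":0.95,"xyz":[30,0,-130],"angular":[0,0,0]}

```text
time_s: 12.75
tcp_pos: [0.5194, -0.0007, 0.2523]
ee_rot: [[-0.117, -0.993, 0.006], [-0.993, 0.117, 0.0], [-0.001, -0.006, -1.0]]
wrist_force: [0.7, -0.7, 0.3]
gripper_width: 0.946
gripper_force: 0.0
```

Run:
```python
from h import *
from station import r
plan(r.sense(),[(.58,-.2,.24),(.58,-.27,.24)],172)
```

```text
ang [-0.0064  0.0009  0.0221]
(0.58, -0.2, 0.24) [190.8 -83.4  12.7]
(0.58, -0.27, 0.24) [260.3 -91.6  12.7]
```

Emit:
move_arm:
  series:
    - {"grip":0.95,"xyz":[45,-15,-10],"angular":[-0.006,0,0.02]}
    - {"grip":0.95,"xyz":[90,-30,-20],"angular":[-0.006,0,0.02]}
    - {"grip":0.95,"xyz":[135,-45,-28],"angular":[-0.006,0,0.02]}
    - {"grip":0.95,"xyz":[175,-55,-28],"angular":[-0.006,0,0.02]}
    - {"grip":0.95,"xyz":[190,-55,-28],"angular":[-0.006,0,0.02]}
    - {"grip":0.95,"xyz":[190,-55,-28],"angular":[-0.006,0,0.02]}
    - {"grip":0.95,"xyz":[190,-55,-28],"angular":[-0.006,0,0.02]}
    - {"grip":0.95,"xyz":[190,-55,-28],"angular":[-0.006,0,0.02]}

```text
time_s: 13.55
tcp_pos: [0.5496, -0.1953, 0.2765]
ee_rot: [[-0.138, -0.99, -0.006], [-0.99, 0.138, 0.0], [0.001, 0.006, -1.0]]
wrist_force: [-0.0, -0.1, 1.1]
gripper_width: 0.948
gripper_force: 0.0
```

Run:
```python
from h import *
from station import r
s=r.sense();c=r.capture("wrist");t=r.capture("top")
print(s["tcp_pos"])
cv2.imwrite("pics/w4.png",np.hstack([c["img"][:,:,::-1],t["img"][0:384,140:400,::-1]]))
pickle.dump((s,c,t),open("w4.pkl","wb"))
```

```text
[ 0.54960601 -0.19532235  0.27651524]
```

View pics/w4.png

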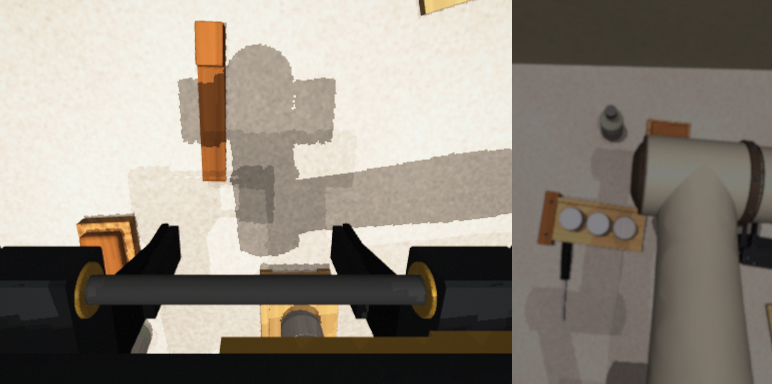

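The top view shows three cans in one row on the deck (tops at (571,218), (598,223), (624,229) in the composite). In the wrist view the wedge block's top is (195,22)-(224,66), its tip spans (203,181)-(226,181), and the deck's free edge runs from (261,270) to (329,270).

Run:
```python
from h import *
np.set_printoptions(precision=4,suppress=True)
s,c,t=pickle.load(open("w4.pkl","rb"))
W=lambda u,v,z:wray(c,s,(u,v),z)[:2]
f=(W(195,22,.036)+W(222,22,.036))/2;n=(W(197,66,.036)+W(224,66,.036))/2;tp=(W(203,181,.003)+W(226,181,.003))/2
g=(W(261,270,.074)+W(329,270,.06))/2
print("far",f,"near",n,"tip",tp,"len",np.linalg.norm(tp-f),"block",np.linalg.norm(n-f),"deckend",g)
for a,b in((f,tp),(n,tp)):
    v=b-a;print(np.degrees(np.arctan2(-v[0],v[1])))
for u,v in((571,218),(598,223),(624,229)):
    print(ray(t,(u-372,v),.13))
plan(s,[((f+n).tolist()[0]/2,(f+n).tolist()[1]/2,.03)],172)
```

```text
far [ 0.5766 -0.3411] near [ 0.5822 -0.2986] tip [ 0.606  -0.1612] len 0.18237383295938414 block 0.04288216825990705 deckend [ 0.5186 -0.0558]
-9.296726962603756
-9.837758048995402
[0.5405 0.1463 0.13  ]
[0.5306 0.0879 0.13  ]
[0.5186 0.0317 0.13  ]
ang [ 0.0061 -0.0007  0.0011]
(0.5793704534176158, -0.3198764839604231, 0.03) [119.1 -48.2 246.3]
```

Run:
```python
from h import *
np.set_printoptions(precision=4,suppress=True)
s,c,t=pickle.load(open("w4.pkl","rb"))
T=np.eye(4);T[:3,:3]=s["ee_rot"];T[:3,3]=s["tcp_pos"];T=np.linalg.inv(T@c["hand_eye"])
for z in(0,.06):
    p=T@[.5162,-.0155,z,1];p=c["camera_matrix"]@p[:3];print(z,p[:2]/p[2])
plan(s,[(.5794,-.320,.2),(.5794,-.320,.1),(.5794,-.320,.03)],170.5)
```

```text
0 [294.482  268.3497]
0.06 [300.1466 294.3829]
ang [ 0.0061 -0.0008  0.0273]
(0.5794, -0.32, 0.2) [119.3 -47.2  76.3]
(0.5794, -0.32, 0.1) [119.2 -47.8 176.3]
(0.5794, -0.32, 0.03) [119.2 -48.2 246.3]
```

Emit:
move_arm:
  series:
    - {"grip":0.95,"xyz":[40,-16,25],"angular":[0.006,0,0.027]}
    - {"grip":0.95,"xyz":[80,-32,50],"angular":[0.006,0,0.027]}
    - {"grip":0.95,"xyz":[115,-46,80],"angular":[0.006,0,0.027]}
    - {"grip":0.95,"xyz":[119,-48,125],"angular":[0.006,0,0.027]}
    - {"grip":0.95,"xyz":[119,-48,165],"angular":[0.006,0,0.027]}
    - {"grip":0.95,"xyz":[119,-48,185],"angular":[0.006,0,0.027]}
    - {"grip":0.95,"xyz":[119,-48,185],"angular":[0.006,0,0.027]}
    - {"grip":0.95,"xyz":[119,-48,185],"angular":[0.006,0,0.027]}

```text
time_s: 14.45
tcp_pos: [0.5804, -0.3206, 0.0921]
ee_rot: [[-0.165, -0.986, 0.001], [-0.986, 0.165, -0.002], [0.002, -0.001, -1.0]]
wrist_force: [-0.1, 0.4, 0.9]
gripper_width: 0.951
gripper_force: 0.0
```

Run:
```python
from h import *
from station import r
plan(r.sense(),[(.5794,-.320,.030)],170.5)
```

```text
ang [-0.0009 -0.0017  0.0005]
(0.5794, -0.32, 0.03) [-0.6  1.1 62.1]
```

Emit:
move_arm:
  series:
    - {"grip":0.95,"xyz":[0,1,30],"angular":[0,-0.002,0]}
    - {"grip":0.95,"xyz":[0,1,52],"angular":[0,-0.002,0]}
    - {"grip":0.95,"xyz":[0,1,62],"angular":[0,-0.002,0]}
    - {"grip":0.6,"xyz":[0,1,62],"angular":[0,-0.002,0]}
    - {"grip":0.45,"xyz":[0,1,62],"angular":[0,-0.002,0]}
    - {"grip":0.2,"xyz":[0,1,62],"angular":[0,-0.002,0]}
    - {"grip":0.2,"xyz":[0,1,62],"angular":[0,-0.002,0]}
    - {"grip":0.2,"xyz":[0,1,62],"angular":[0,-0.002,0]}
    - {"grip":0.2,"xyz":[0,1,62],"angular":[0,-0.002,0]}
    - {"grip":0.2,"xyz":[0,1,62],"angular":[0,-0.002,0]}

```text
time_s: 15.45
tcp_pos: [0.5785, -0.321, 0.0295]
ee_rot: [[-0.166, -0.986, 0.0], [-0.986, 0.166, 0.001], [-0.001, -0.0, -1.0]]
wrist_force: [-0.1, -0.7, -0.7]
gripper_width: 0.402
gripper_force: 0.0
```

Emit:
move_arm:
  series:
    - {"grip":0.2,"xyz":[0,0,0],"angular":[0,0,0]}
    - {"grip":0.2,"xyz":[0,0,0],"angular":[0,0,0]}
    - {"grip":0.2,"xyz":[0,0,0],"angular":[0,0,0]}
    - {"grip":0.2,"xyz":[0,0,0],"angular":[0,0,0]}

```text
time_s: 15.85
tcp_pos: [0.5787, -0.321, 0.0294]
ee_rot: [[-0.166, -0.986, 0.001], [-0.986, 0.166, 0.001], [-0.001, -0.0, -1.0]]
wrist_force: [0.3, 0.5, -0.2]
gripper_width: 0.341
gripper_force: 29.9
```

Run:
```python
from h import *
from station import r
s=r.sense();print(s["tcp_pos"],s["gripper_force"])
# staging: tip 25 mm before the foot along the shelf axis
f=np.array([.5162,-.0155]);y=np.array([.1201,.9928])
for g in(.025,0,-.035,-.070):
    q=f-y*(g+.162);plan(s,[(*q,.0335)],173.1)
```

```text
[ 0.5786936  -0.32102902  0.02944591] 29.921011445112526
ang [-0.0005  0.0008 -0.0464]
(np.float64(0.4937413), np.float64(-0.2011536), 0.0335) [-104.1  103.7   -4. ]
ang [-0.0005  0.0008 -0.0464]
(np.float64(0.4967438), np.float64(-0.17633360000000003), 0.0335) [-129.1  104.8   -4. ]
ang [-0.0005  0.0008 -0.0464]
(np.float64(0.5009473), np.float64(-0.14158559999999998), 0.0335) [-164.   106.5   -4. ]
ang [-0.0005  0.0008 -0.0464]
(np.float64(0.5051508), np.float64(-0.1068376), 0.0335) [-199.   108.1   -3.9]
```

Emit:
move_arm:
  series:
    - {"grip":0.2,"xyz":[-10,20,-1],"angular":[0,0,-0.01]}
    - {"grip":0.2,"xyz":[-25,45,-1],"angular":[0,0,-0.025]}
    - {"grip":0.2,"xyz":[-40,70,-1],"angular":[0,0,-0.04]}
    - {"grip":0.2,"xyz":[-60,92,-1],"angular":[0,0,-0.046]}
    - {"grip":0.2,"xyz":[-80,102,-1],"angular":[0,0,-0.046]}
    - {"grip":0.2,"xyz":[-98,104,-1],"angular":[0,0,-0.046]}
    - {"grip":0.2,"xyz":[-104,104,0],"angular":[0,0,-0.046]}
    - {"grip":0.2,"xyz":[-104,104,0],"angular":[0,0,-0.046]}
    - {"grip":0.2,"xyz":[-104,104,0],"angular":[0,0,-0.046]}
    - {"grip":0.2,"xyz":[-104,104,0],"angular":[0,0,-0.046]}

```text
time_s: 16.85
tcp_pos: [0.4935, -0.2017, 0.0294]
ee_rot: [[-0.122, -0.993, 0.001], [-0.993, 0.122, 0.001], [-0.001, -0.0, -1.0]]
wrist_force: [1.4, 1.3, -0.2]
gripper_width: 0.342
gripper_force: 29.9
```

Run:
```python
from h import *
from station import r
s=r.sense();print(s["tcp_pos"])
c=r.capture("wrist");t=r.capture("side")
cv2.imwrite("pics/w5.png",np.hstack([c["img"][:,100:420,::-1],cv2.resize(t["img"][150:290,190:340,::-1],(410,384))]))
pickle.dump((s,c,t),open("w5.pkl","wb"))
```

```text
[ 0.49350738 -0.20167733  0.02937821]
```

View pics/w5.png

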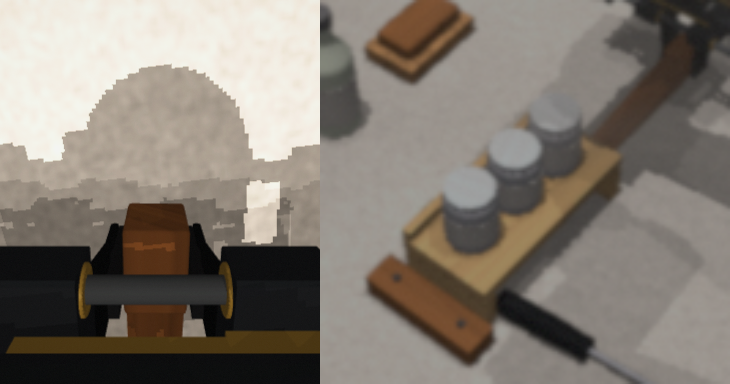

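The side view shows the wedge in line with the shelf's free end and clear of it, with three cans upright. Now push.

Emit:
move_arm:
  series:
    - {"grip":0.2,"xyz":[-10,0,0],"angular":[0,0,0]}
    - {"grip":0.2,"xyz":[-20,0,0],"angular":[0,0,0]}
    - {"grip":0.2,"xyz":[-30,0,0],"angular":[0,0,0]}
    - {"grip":0.2,"xyz":[-40,0,0],"angular":[0,0,0]}
    - {"grip":0.2,"xyz":[-48,0,0],"angular":[0,0,0]}
    - {"grip":0.2,"xyz":[-54,0,0],"angular":[0,0,0]}
    - {"grip":0.2,"xyz":[-54,0,0],"angular":[0,0,0]}
    - {"grip":0.2,"xyz":[-54,0,0],"angular":[0,0,0]}

```text
time_s: 17.75
tcp_pos: [0.4998, -0.1472, 0.0295]
ee_rot: [[-0.12, -0.993, 0.0], [-0.993, 0.12, 0.001], [-0.001, -0.0, -1.0]]
wrist_force: [0.3, 0.5, -0.8]
gripper_width: 0.344
gripper_force: 29.9
```

Emit:
move_arm:
  series:
    - {"grip":0.2,"xyz":[-3,0,0],"angular":[0,0,0]}
    - {"grip":0.2,"xyz":[-6,0,0],"angular":[0,0,0]}
    - {"grip":0.2,"xyz":[-6,0,0],"angular":[0,0,0]}
    - {"grip":0.2,"xyz":[-6,0,0],"angular":[0,0,0]}

```text
time_s: 18.15
tcp_pos: [0.5005, -0.1415, 0.0294]
ee_rot: [[-0.121, -0.993, 0.0], [-0.993, 0.121, 0.001], [-0.001, -0.0, -1.0]]
wrist_force: [-0.9, 0.2, -1.7]
gripper_width: 0.343
gripper_force: 29.9
```

Emit:
move_arm:
  series:
    - {"grip":0.2,"xyz":[-3,0,0],"angular":[0,0,0]}
    - {"grip":0.2,"xyz":[-6,0,0],"angular":[0,0,0]}
    - {"grip":0.2,"xyz":[-6,0,0],"angular":[0,0,0]}
    - {"grip":0.2,"xyz":[-6,0,0],"angular":[0,0,0]}

```text
time_s: 18.55
tcp_pos: [0.5007, -0.1361, 0.0294]
ee_rot: [[-0.121, -0.993, -0.001], [-0.993, 0.121, 0.001], [-0.001, 0.001, -1.0]]
wrist_force: [-0.9, -4.2, -1.0]
gripper_width: 0.344
gripper_force: 29.9
```

Emit:
move_arm:
  series:
    - {"grip":0.2,"xyz":[-2,0,0],"angular":[0,0,0]}
    - {"grip":0.2,"xyz":[-4,0,0],"angular":[0,0,0]}
    - {"grip":0.2,"xyz":[-4,0,0],"angular":[0,0,0]}

```text
time_s: 18.85
tcp_pos: [0.5013, -0.132, 0.0294]
ee_rot: [[-0.121, -0.993, -0.001], [-0.993, 0.121, 0.001], [-0.001, 0.001, -1.0]]
wrist_force: [-0.1, -4.5, -1.4]
gripper_width: 0.343
gripper_force: 29.9
```

Emit:
move_arm:
  series:
    - {"grip":0.2,"xyz":[-3,0,0],"angular":[0,0,0]}
    - {"grip":0.2,"xyz":[-6,0,0],"angular":[0,0,0]}
    - {"grip":0.2,"xyz":[-9,0,0],"angular":[0,0,0]}
    - {"grip":0.2,"xyz":[-12,0,0],"angular":[0,0,0]}
    - {"grip":0.2,"xyz":[-12,0,0],"angular":[0,0,0]}

```text
time_s: 19.35
tcp_pos: [0.5027, -0.1198, 0.0294]
ee_rot: [[-0.121, -0.993, -0.001], [-0.993, 0.121, 0.001], [-0.001, 0.001, -1.0]]
wrist_force: [-0.9, -3.5, -0.9]
gripper_width: 0.344
gripper_force: 29.9
```

Run:
```python
from h import *
from station import r
np.set_printoptions(precision=4,suppress=True)
s=r.sense();print(s["tcp_pos"],s["wrist_force"])
t=r.capture("side");o=pickle.load(open("w5.pkl","rb"))[2]
# sub-pixel shift of patches between now and before the push, at deck corners/cans
c=t;R=cv2.Rodrigues(c["rvec"])[0]
def px(p):
    q=c["camera_matrix"]@(R@np.array(p)+c["tvec"]);return q[:2]/q[2]
g=lambda i:cv2.cvtColor(i["img"],cv2.COLOR_RGB2GRAY)
for n,p in(("B",(.5216,.029,.12)),("A",(.53,.088,.12)),("set",(.539,.147,.12)),("corner",(.4666,-.01,.055))):
    u=px(p);v=px((*p[:2],p[2]+.005))
    k,st,e=cv2.calcOpticalFlowPyrLK(g(o),g(t),np.float32([[u]]),None,winSize=(21,21),maxLevel=1)
    print(n,u,"5mm=",v-u,"flow",k[0,0]-u)
```

```text
[ 0.5027 -0.1198  0.0294] [-0.8804 -3.453  -0.9445]
B [275.6975 192.3534] 5mm= [ 0.034  -1.2946] flow [-6.4785 -4.7315]
A [260.738  205.9124] 5mm= [-0.0144 -1.2834] flow [-1.4382 -0.2693]
set [244.7822 220.0875] 5mm= [-0.0687 -1.2694] flow [-0.5424  0.4099]
corner [300.3047 207.3098] 5mm= [ 0.1083 -1.1956] flow [-17.2719  21.514 ]
```

Emit:
move_arm:
  series:
    - {"grip":0.2,"xyz":[-3,0,0],"angular":[0,0,0]}
    - {"grip":0.2,"xyz":[-6,0,0],"angular":[0,0,0]}
    - {"grip":0.2,"xyz":[-9,0,0],"angular":[0,0,0]}
    - {"grip":0.2,"xyz":[-12,0,0],"angular":[0,0,0]}
    - {"grip":0.2,"xyz":[-15,0,0],"angular":[0,0,0]}
    - {"grip":0.2,"xyz":[-15,0,0],"angular":[0,0,0]}
    - {"grip":0.2,"xyz":[-15,0,0],"angular":[0,0,0]}
    - {"grip":0.2,"xyz":[-15,0,0],"angular":[0,0,0]}

```text
time_s: 20.2
tcp_pos: [0.5046, -0.1048, 0.0294]
ee_rot: [[-0.121, -0.993, -0.0], [-0.993, 0.121, 0.001], [-0.001, 0.001, -1.0]]
wrist_force: [-0.8, -3.1, -1.4]
gripper_width: 0.342
gripper_force: 29.9
```

Run:
```python
from h import *
from station import r
s=r.sense();print(s["tcp_pos"],s["wrist_force"],s["gripper_force"])
t=r.capture("side");o=pickle.load(open("w5.pkl","rb"))[2]
f=lambda i:cv2.resize(i["img"][150:270,210:340,::-1],(390,360),interpolation=cv2.INTER_CUBIC)
cv2.imwrite("pics/w6.png",np.hstack([f(o),f(t)]))
```

```text
[ 0.50462906 -0.10477518  0.02939903] [-0.78989287 -3.14043552 -1.37585353] 29.919606777839363
```

View pics/w6.png

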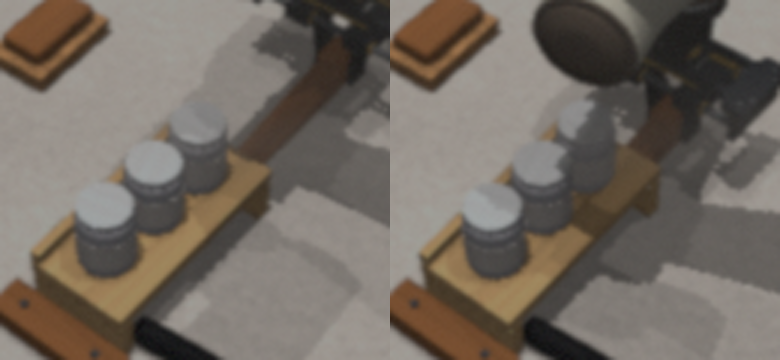

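The crop shows three upright cans and the wedge under the free end. I'll check the rise numerically.

Run:
```python
from h import *
from station import r
np.set_printoptions(precision=2,suppress=True)
t=r.capture("side");o=pickle.load(open("w5.pkl","rb"))[2];c=t
pickle.dump(t,open("side6.pkl","wb"))
R=cv2.Rodrigues(c["rvec"])[0]
def px(p):
    q=c["camera_matrix"]@(R@np.array(p)+c["tvec"]);return q[:2]/q[2]
e=np.array([.1201,.9928]);h=np.array([.5413,.1915])
def rot(p,th):  # about hinge line, free end up
    p=np.array(p);l=-(p[:2]-h)@e;z=p[2]
    l2=l*np.cos(th)-z*np.sin(th);z2=z*np.cos(th)+l*np.sin(th)
    return np.r_[p[:2]-e*(l2-l),z2]
def G(i):
    g=cv2.cvtColor(i["img"],cv2.COLOR_RGB2GRAY).astype(np.float32);g=np.log(g+5)
    return cv2.magnitude(cv2.Sobel(g,5,1,0),cv2.Sobel(g,5,0,1))
A,B=G(o),G(t)
for n,p,w,hh in(("Btop",(.5216,.029,.125),12,9),("Bbody",(.5216,.029,.09),12,12),("Atop",(.53,.088,.125),12,9),("settop",(.539,.147,.125),12,9),("corner",(.4680,-.008,.05),9,9),("sander",(.757,-.076,.04),15,12),("bat",(.52,.215,.02),15,10)):
    u=px(p);x,y=u.astype(int)
    T=A[y-hh:y+hh,x-w:x+w];S=B[y-hh-6:y+hh+6,x-w-6:x+w+6]
    m=cv2.matchTemplate(cv2.resize(S,None,fx=8,fy=8,interpolation=2),cv2.resize(T,None,fx=8,fy=8,interpolation=2),cv2.TM_CCOEFF_NORMED)
    _,v,_,l=cv2.minMaxLoc(m)
    print(n,"shift",np.array(l)/8-6,"score %.2f"%v,"pred5mm",px(rot(p,.024))-u)
```

```text
Btop shift [-0.62 -0.25] score 0.34 pred5mm [-0.7  -0.32]
Bbody shift [-1.25 -0.25] score 0.46 pred5mm [-0.49 -0.48]
Atop shift [-1.25  0.  ] score 0.81 pred5mm [-0.77  0.09]
settop shift [-0.75  0.5 ] score 0.97 pred5mm [-0.82  0.49]
corner shift [ 0.25 -1.12] score 0.62 pred5mm [-0.17 -0.9 ]
sander shift [0. 0.] score 1.00 pred5mm [-0.35 -1.19]
bat shift [0. 0.] score 0.98 pred5mm [-0.11  0.23]
```

The measured shifts match a rise of about 5 mm: the set can's top moved (-0.75, 0.5) px against (-0.82, 0.49) predicted. The wedge is gripped at 30 N, so I'm handing in.

```bash
python3 -c "
from station import r
print(r.finish_job())"
```

```text
the job is handed in; nothing more can be done
None
```

I handed the job in: the three cans stand in one row on the deck, and the wedge is still gripped under the shelf's free end, which I measured at about 5 mm up; the hand-in gave no verdict back.

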